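# Pop the short socket and trap it in the lane

## Robot

A 6-joint arm with a two-finger parallel gripper is mounted at the origin on the work surface. World frame = base frame: x ahead of the robot, y to its left, z up, the work surface at z = 0. Lengths are in mm, angles in rad, forces in N, time in s.
With the tool pointing down it reaches from about 375 to 975 mm from the base axis. Payload 3.8 kg.
Tool frame: the origin (TCP) lies midway between the tips of the shut fingers; the grasp point (between the pads) lies 19 mm behind it; z points along the fingers, y is the line along which they close (so a half turn about z gives the same grasp; the last joint's range is limited). The gripper opens to 85 mm and grips with 20 to 120 N. Pads are 22 mm wide; open, the fingers measure 114 mm over their backs; the gripper's body (76 mm by 85 mm) begins 54 mm behind the grasp point. The pads swing forward as they close: fully open they stand 13 mm farther back than shut.
Start: joints at [1.08, 0.264, 1.604, -0, 1.274, -0.037], TCP at [295.906, 606.677, 231.28] pointing down, gripper open.
Joint ranges: [-2.63, 2.63], [-0.94, 2.18], [0.31, 2.57], [-1.31, 4.45], [0, 2.66], [-2.55, 2.55]. Speed limits (rad/s): [2.57, 2.57, 3.14, 3.14, 3.14, 3.14].

## Interface

Orientations are given as a rotation vector (axis times angle).
In Python, from cell import env, optics, order gives the robot as it stands.
- The arm moves only by the tool apply_moves, never from a script. Its arguments are lists of equal length, an entry for each row: "travel": the shift along the world's x, y, z normalised to -1 to 1, where 1 is 0.2 m, a list of three; "rot": the turn, a rotation vector about the world's x, y, z normalised to -1 to 1, where 1 is 180 degrees, a list of three; "grip": the opening, from 0 (shut) to 1 (fully open). A call has 1 to 20 rows; each row is the pose to reach, as a shift and turn from the pose commanded when the call began, turning the shorter way round; what a row does not reach only later rows make up. A row lasts 1/10 s, in which the tool goes at most 50 mm and 8.59 degrees, less where a joint would pass 70% of its speed; a pose out of reach is approached as far as the arm can. A call with a number of a shift or a turn outside -1 to 1 is refused whole. A call with a gripper value outside its range is refused whole. The fingers move at their own pace and stop on an object; "squeeze" is the grip in N (left out, the last holds). Time passes only in rows, so rows that repeat a pose let the fingers close. It gives the time, the measured TCP pose, the force, the opening and the grip force at its end, in the units of the state.
- env.sense(): the state, without advancing time (a new reading comes with each control period).
- optics.read_camera(name): name is "scene" or "top"; returns the picture (400x640x3 uint8, red, green, blue); there is no depth.
- optics.get_calibration(name): a dict with "fx", "fy", "cx", "cy" (pixels), "R" (3x3) and "t" (3): a world point X has camera coordinates R X + t. Camera axes: x right, y down, z forward; pixel columns grow to the right and rows downward; lengths in mm; the calibration is good to about 2 mm. A picture is of the moment at which its call begins. get_calibration takes no time and is no camera call.
- order.job_done(): hands the job in; it is judged then, once.
The state is a dict: "clock": time; "joint_positions": joint angles; "dq": joint speeds; "joint_torque": joint torques, N m; "position": TCP position; "tool_rot": TCP orientation; "ft_force": force on the tool from outside, world axes, zero at the start; "wrist_torque": the same for the moment, N m; "gripper_width": opening from 0.0 (shut) to 1.0 (fully open); "grasp_force": force on a finger pad.
Only numpy, scipy, OpenCV 4.12 (cv2) and the standard library are available. Lean on these libraries where they do the work, as an engineer would, in place of code of your own. Each camera call takes 0.05 s, during which the arm holds its last target. There are 200 camera calls.

## Task

Two spring ejectors stand on the bench; on the one that holds the short socket, push the thumb pad down with one finger so that the socket pops out, and stop it with the other finger standing in the lane before it slides off the open end. Finish while holding it like that: one finger keeping the pad down, the other trapping the upright socket in the lane, popped forward out of its place behind the gate. Do not lift or tip the socket, and leave the other ejector, its deep socket and everything else on the bench alone.

Things in the scene. Friction and masses are not known exactly. Their poses are not given: they have to be found in the camera images.
- short_ejector: fixed spring ejector holding the short socket: aluminium base 150 (x) by 110 (y) by 20 mm high; origin at the centre of its underside. A slide lane runs along its own x at own y = -30 mm, 36 mm wide between lips 5 mm high, open at the base's -x end (own x = -75 mm). The socket waits in it at about own x = +19 mm, against a dark spring block at the +x end, 30 mm high above the lane floor
- short_gate (a point): gate, a thin steel tongue 7 mm high in the lane just in front (-x side) of the waiting socket, point at the lane floor, 18 mm from the socket's centre. The thumb pad carries it: past about 7 mm of pad stroke it is sunk, and a spring plunger (about 3 N, 45 mm stroke) shoots the socket along the lane to own -x and off the open end, unless something stands in the lane
- short_thumb_top (a point): centre of the top of the short socket's thumb pad, a plain steel plate 36 mm (along the lane) by 34 mm; 42 mm above the bench at rest, 30 mm fully down: then 10 mm above the lane floor, so a second fingertip held level with the pressing one passes over the lane's lips and blocks the socket
- short_lane (a point): point on the lane floor (20 mm above the bench), mid-lane, straight across from the thumb pad, 60 mm to its -y side in the ejector's frame, and 58 mm ahead (-x) of where the socket's centre waits
- short_socket_center (a point): centre of the short dark steel socket, 32 mm diameter, 30 mm tall, about 0.11 kg, standing upright
- short_thumb (a joint): thumb pad's downward stroke (m): 0 up at rest, 0.012 fully down; springs back; needs about 2.5 N to start and 6 N to bottom
- deep_ejector: a second, identical ejector (to be left alone) that holds the deep socket; same layout and origin
- deep_socket_center (a point): centre of the deep dark steel socket, 32 mm diameter, 62 mm tall, to be left where it is
- deep_thumb (a joint): the deep socket's thumb pad's downward stroke (m): 0 up at rest, 0.012 fully down; springs back; needs about 2.5 N to start and 6 N to bottom
- loose_socket_center (a point): spare dark steel socket standing on the bench, 28 mm diameter, 38 mm tall; point at its centre; bystander
- spark_plug: white spark plug standing on its base, 26 mm across, 72 mm tall; origin under its base; bystander
- plug_box: small cardboard box, 75 x 40 x 30 mm; origin under its centre; bystander
- spray_can: spray can, 54 mm diameter, 150 mm tall; origin under its base; bystander
- screwdriver: screwdriver lying on the bench, 200 mm long; origin under it; bystander
- wrench: wrench lying on the bench, 190 mm long; origin under it; bystander
- grease_jar: white jar with a black cap, 64 mm diameter, 65 mm tall; origin under its base; bystander
Not all that is in view belongs to the job. Leave any green look-alike of the part that bears short_socket_center alone. Leave any red look-alike of the short_ejector alone.

How it is judged:
By the outcome, as a careful person would: the job done as asked, in the order asked, and still so for the second after the job is handed in, while the arm keeps its last pose, push and grip.
It also fails if it takes over 29 s, if anything falls off the work surface, if the arm or the gripper's body presses on something with over 40 N, if the wrist force passes 120 N, or if a joint passes its speed limit or range.

## Working session

There is one attempt and no reset: what is moved stays moved. The work goes in short steps, Python scripts to look and compute and a tool call to move; the robot and the scene stay as the last step left them, time stands still between calls to the robot, and variables do not carry over. Pictures are saved under pics/ and viewed, at most 10 in all, crops included, and the job is handed in when it is done.

Besides the shell and the picture viewer there is one more tool, called after ">>>" by a JSON object that holds its "api" and its "payload", one argument or row to a line. apply_moves: Moves the arm, as the interface text tells. Its arguments: {"type":"object","properties":{"travel":{"type":"array","items":{"type":"array","items":{"type":"number"}}},"rot":{"type":"array","items":{"type":"array","items":{"type":"number"}}},"grip":{"type":"array","items":{"type":"number"}},"squeeze":{"type":"number"}},"required":["travel","rot","grip"]}

```bash
mkdir -p pics; python3 - <<'E'
from cell import env, optics, order
import cv2,numpy as np
for n in("scene","top"):
    im=optics.read_camera(n); cv2.imwrite(f"pics/{n}0.png",im[:,:,::-1])
    c=optics.get_calibration(n); print(n,{k:np.round(v,3).tolist() for k,v in c.items()})
s=env.sense(); print(s)
E
```

```text
scene {'fx': 400.834, 'fy': 400.834, 'cx': 314.343, 'cy': 201.597, 'R': [[0.074, 0.997, -0.017], [0.652, -0.061, -0.756], [-0.755, 0.045, -0.654]], 't': [-39.621, -299.071, 1446.179]}
top {'fx': 391.41, 'fy': 391.41, 'cx': 320.514, 'cy': 201.687, 'R': [[0.02, -0.999, 0.029], [-0.994, -0.023, -0.106], [0.106, -0.026, -0.994]], 't': [-22.426, 555.209, 1044.13]}
{'clock': 0.1, 'joint_positions': array([ 1.08012065e+00,  2.64718395e-01,  1.60526933e+00, -7.23813777e-06,
        1.27368636e+00, -3.69033925e-02]), 'dq': array([-0.00288943, -0.00087022, -0.006477  ,  0.00063113, -0.00158424,
        0.00129918]), 'joint_torque': array([ 9.89324435e-04, -5.16707039e+01, -3.68588161e+01,  1.87132878e-04,
        6.20775667e-03,  3.28623435e-05]), 'position': array([295.58166961, 606.09434272, 230.04194488]), 'tool_rot': array([-0.70656001, -3.06055545,  0.00315871]), 'ft_force': array([ 0.00856735, -0.37633598,  0.6000406 ]), 'wrist_torque': array([-0.00256288, -0.00358242,  0.00341768]), 'grasp_force': 0.0, 'gripper_width': 0.9975754598404801}
```

View pics/scene0.png

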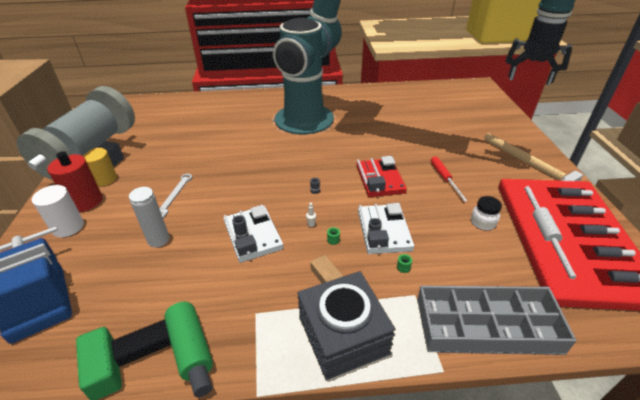

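View pics/top0.png

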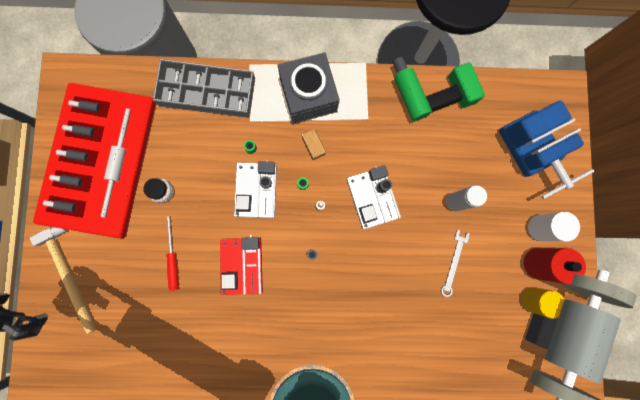

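Candidates: two white ejectors, at top (255,190) and (373,197), and a red look-alike at (240,265) to be left alone. In the scene view they are at (385,228) and (253,232). The left one in the top view appears to hold the short socket. I'll confirm that in a crop.

```bash
python3 - <<'E'
import cv2,numpy as np
s=cv2.imread("pics/scene0.png");t=cv2.imread("pics/top0.png")
a=cv2.resize(s[190:265,215:425],(800,286),interpolation=cv2.INTER_CUBIC)
b=cv2.resize(t[155:230,225:305],None,fx=4,fy=4,interpolation=cv2.INTER_CUBIC)
c=cv2.resize(t[155:230,335:415],None,fx=4,fy=4,interpolation=cv2.INTER_CUBIC)
bc=np.zeros((300,800,3),np.uint8);bc[:,:320]=b;bc[:,340:660]=c
cv2.imwrite("pics/crop1.png",np.vstack([a,bc]))
E
```

```text
(no output)
```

View pics/crop1.png

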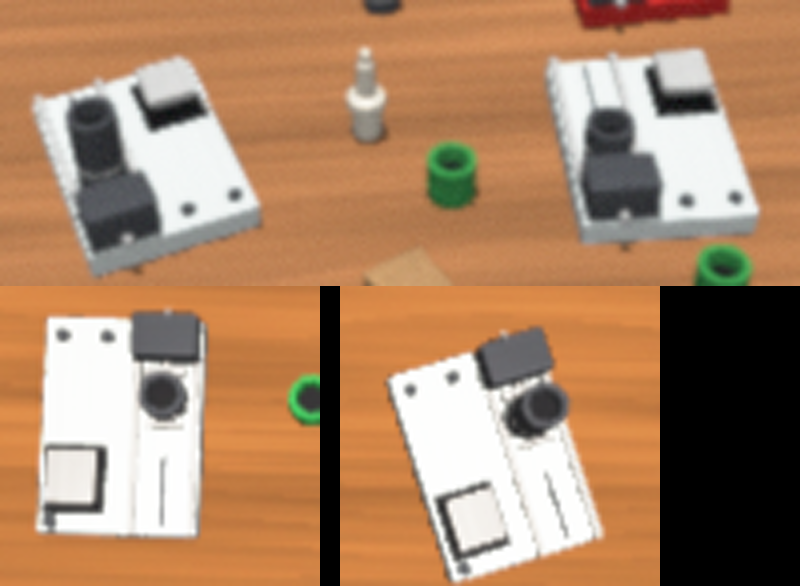

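The crop confirms it: the left ejector in the top view (right in the scene view) holds the short socket. The other one has the tall, deep socket. Next I triangulate the features and fit the pose.

```bash
cat > h.py <<'E'
from cell import env, optics, order
import cv2,numpy as np
from scipy.optimize import least_squares
from scipy.spatial.transform import Rotation as Rt
C={n:optics.get_calibration(n) for n in("scene","top")}
def proj(n,X):
    c=C[n];p=np.asarray(c["R"])@np.asarray(X)+np.asarray(c["t"]);return np.array([c["fx"]*p[0]/p[2]+c["cx"],c["fy"]*p[1]/p[2]+c["cy"]])
def tri(a,b): return least_squares(lambda X:np.r_[proj("scene",X)-a,proj("top",X)-b],[600,100,30]).x
E
python3 - <<'E'
from h import *
F={"pad":((394,208.9),(243,203),(-39,30,42)),"sock":((375.1,222),(265.7,182),(19,-30,50)),
"c--":((358.9,205.7),(274,217.75),(-75,-55,20)),"c-+":((399.5,203.6),(234.5,216.5),(-75,55,20)),"c++":((413.7,245.9),(237,162.75),(75,55,20)),"c+-":((368,249.8),(276.2,163),(75,-55,20))}
for k,(a,b,o) in F.items(): print(k,tri(a,b).round(1))
def w(p,o): return np.r_[p[:2],0]+Rt.from_euler('z',p[2]).apply(o)
f=lambda p:np.concatenate([np.r_[proj("scene",w(p,o))-a,proj("top",w(p,o))-b] for a,b,o in F.values()])
r=least_squares(f,[600,100,0],loss='soft_l1');p=r.x;print(p,np.abs(f(p)).max(), f(p).round(1))
for o in [(-39,30,42),(-39,-30,20),(-39,0,30),(19,-30,35)]: print(o,w(p,o).round(1))
s=env.sense();print(Rt.from_rotvec(s["tool_rot"]).as_matrix().round(3))
E
```

```text
pad [546.8 201.7  34.5]
sock [603.8 141.   48.2]
c-- [509.5 118.1  19.5]
c-+ [510.6 226.2  18.9]
c++ [660.8 225.5  17.2]
c+- [662.9 116.4  16.8]
[ 5.86264528e+02  1.70956172e+02 -5.33287770e-03] 1.9546321368415533 [-0.3 -2.  -0.8 -0.6 -0.4 -0.1 -0.6 -0.7 -1.1  0.3  0.  -0.6 -0.3 -0.
 -0.7 -0.5  0.  -0.5 -0.5 -0.6 -0.6 -1.5 -0.1  0.4]
(-39, 30, 42) [547.4 201.2  42. ]
(-39, -30, 20) [547.1 141.2  20. ]
(-39, 0, 30) [547.3 171.2  30. ]
(19, -30, 35) [605.1 140.9  35. ]
[[-0.899  0.438 -0.001]
 [ 0.438  0.899 -0.002]
 [ 0.    -0.002 -1.   ]]
```

>>> {"api": "apply_moves", "payload": {
  "travel": [
    [0.63,-1,0],
    [0.63,-1,0],
    [0.63,-1,0],
    [0.63,-1,0],
    [0.63,-1,0],
    [0.63,-1,0]
  ],
  "rot": [
    [0,0,0.143],
    [0,0,0.143],
    [0,0,0.143],
    [0,0,0.143],
    [0,0,0.143],
    [0,0,0.143]
  ],
  "grip": [0.53,0.53,0.53,0.53,0.53,0.53]
}}

```text
clock: 0.7
position: [423.9, 402.6, 230.8]
tool_rot: [0.015, 3.141, -0.004]
ft_force: [-0.7, 0.5, -0.1]
gripper_width: 0.532
grasp_force: 0.0
```

>>> {"api": "apply_moves", "payload": {
  "travel": [
    [0.63,-1,-0.2],
    [0.63,-1,-0.4],
    [0.63,-1,-0.5],
    [0.63,-1,-0.5],
    [0.63,-1,-0.5],
    [0.63,-1,-0.5],
    [0.63,-1,-0.5]
  ],
  "rot": [
    [0,0,0],
    [0,0,0],
    [0,0,0],
    [0,0,0],
    [0,0,0],
    [0,0,0],
    [0,0,0]
  ],
  "grip": [0.53,0.53,0.53,0.53,0.53,0.53,0.53]
}}

```text
clock: 1.4
position: [547.2, 205.7, 129.5]
tool_rot: [-0.011, -3.138, 0.001]
ft_force: [-0.5, 0.7, -0.3]
gripper_width: 0.528
grasp_force: 0.0
```

>>> {"api": "apply_moves", "payload": {
  "travel": [
    [0,-0.173,0],
    [0,-0.173,-0.15],
    [0,-0.173,-0.3],
    [0,-0.173,-0.3],
    [0,-0.173,-0.3]
  ],
  "rot": [
    [0,0,0],
    [0,0,0],
    [0,0,0],
    [0,0,0],
    [0,0,0]
  ],
  "grip": [0.53,0.53,0.53,0.53,0.53]
}}

```text
clock: 1.9
position: [547.4, 173.6, 71.9]
tool_rot: [-0.005, -3.141, -0.001]
ft_force: [-0.3, 0.8, 1.9]
gripper_width: 0.528
grasp_force: 0.0
```

```bash
python3 - <<'E'
from h import *
t=optics.read_camera("scene")[:,:,::-1];u=optics.read_camera("top")[:,:,::-1]
s=env.sense();print(s["position"],Rt.from_rotvec(s["tool_rot"]).as_matrix().round(3)[:,1])
a=cv2.resize(t[150:250,330:440],None,fx=4,fy=4,interpolation=cv2.INTER_CUBIC)
b=cv2.resize(u[140:240,220:310],None,fx=4,fy=4,interpolation=cv2.INTER_CUBIC)
cv2.imwrite("pics/c2.png",np.hstack([a,b]))
E
```

```text
[549.20297544 173.61379766  73.44207081] [0.003 1.    0.001]
```

View pics/c2.png

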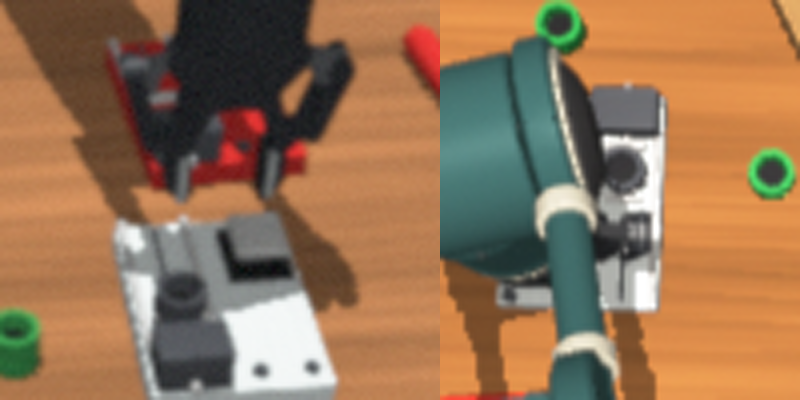

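The picture shows the fingertips at scene (375,197) and (396,198), straddling the pad and the lane. The right one lines up with the pad and the left one with the lane. The socket is still waiting behind the gate. Descending.

>>> {"api": "apply_moves", "payload": {
  "travel": [
    [-0.008,-0.009,-0.05],
    [-0.008,-0.009,-0.1],
    [-0.008,-0.009,-0.125],
    [-0.008,-0.009,-0.125],
    [-0.008,-0.009,-0.125]
  ],
  "rot": [
    [0,0,0],
    [0,0,0],
    [0,0,0],
    [0,0,0],
    [0,0,0]
  ],
  "grip": [0.53,0.53,0.53,0.53,0.53]
}}

```text
clock: 2.5
position: [546.1, 170.1, 45.9]
tool_rot: [-0.008, -3.141, 0.0]
ft_force: [0.4, 0.4, 0.4]
gripper_width: 0.525
grasp_force: 0.0
```

```bash
python3 - <<'E'
from h import *
t=optics.read_camera("scene")[:,:,::-1]
s=env.sense();print(s["position"],s["ft_force"])
P=s["position"]
for dy in(-30,30): print(proj("scene",P+[0,dy,4]), "pad/lane",proj("scene",[547.3,171+dy,42 if dy>0 else 20]))
cv2.imwrite("pics/c3.png",cv2.resize(t[170:260,340:430],None,fx=6,fy=6,interpolation=cv2.INTER_CUBIC))
E
```

```text
[546.40758784 170.22356127  46.22697892] [-0.07314909  0.16855145 -0.096212  ]
[370.02491691 205.73256395] pad/lane [369.51444745 214.78999189]
[393.62188913 204.2608072 ] pad/lane [393.63819031 206.91668053]
```

View pics/c3.png

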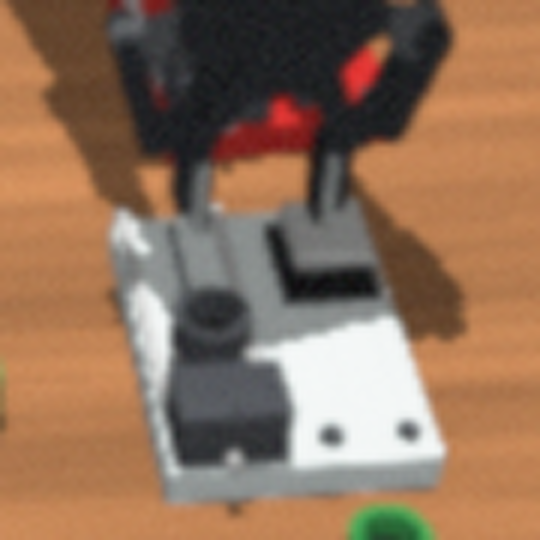

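The tips are over the pad, at crop (328,215), and over the lane, at (197,220). The alignment is fine, so I press in small steps.

>>> {"api": "apply_moves", "payload": {
  "travel": [
    [0,0,-0.015],
    [0,0,-0.03],
    [0,0,-0.04],
    [0,0,-0.05],
    [0,0,-0.06],
    [0,0,-0.06]
  ],
  "rot": [
    [0,0,0],
    [0,0,0],
    [0,0,0],
    [0,0,0],
    [0,0,0],
    [0,0,0]
  ],
  "grip": [0.55,0.55,0.55,0.55,0.55,0.55]
}}

```text
clock: 3.15
position: [546.5, 170.3, 34.3]
tool_rot: [0.007, 3.141, 0.0]
ft_force: [-0.7, 0.4, 2.2]
gripper_width: 0.55
grasp_force: 1.3
```

>>> {"api": "apply_moves", "payload": {
  "travel": [
    [0,0,-0.01],
    [0,0,-0.02],
    [0,0,-0.03],
    [0,0,-0.04],
    [0,0,-0.04],
    [0,0,-0.04]
  ],
  "rot": [
    [0,0,0],
    [0,0,0],
    [0,0,0],
    [0,0,0],
    [0,0,0],
    [0,0,0]
  ],
  "grip": [0.55,0.55,0.55,0.55,0.55,0.55]
}}

```text
clock: 3.75
position: [546.2, 170.4, 27.3]
tool_rot: [-0.007, -3.141, -0.0]
ft_force: [-4.0, -0.4, 11.3]
gripper_width: 0.553
grasp_force: 6.3
```

A force of -4 N in x means the socket has popped and is pressing on the lane finger. The 11 N vertical force suggests the pad is bottomed. Checking with a picture.

```bash
python3 - <<'E'
from h import *
t=optics.read_camera("scene")[:,:,::-1];u=optics.read_camera("top")[:,:,::-1]
s=env.sense();print(s["position"],s["ft_force"],s["grasp_force"])
a=cv2.resize(t[170:260,340:430],None,fx=4.4,fy=4.4,interpolation=cv2.INTER_CUBIC)
b=cv2.resize(u[140:230,220:310],None,fx=4.4,fy=4.4,interpolation=cv2.INTER_CUBIC)
cv2.imwrite("pics/c4.png",np.hstack([a,b]))
E
```

```text
[546.21618341 170.43868952  27.27475405] [-3.99783966 -1.74343914 11.578075  ] 6.263381405733526
```

View pics/c4.png

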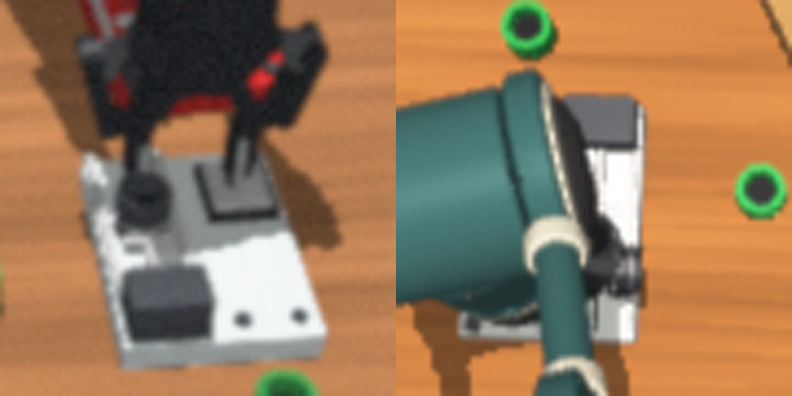

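The picture shows the socket popped forward and upright at scene (373,213), against the lane finger. The pad is pressed down at (394,213). I'll hold briefly to confirm it is steady.

>>> {"api": "apply_moves", "payload": {
  "travel": [
    [0,0,0],
    [0,0,0],
    [0,0,0],
    [0,0,0],
    [0,0,0],
    [0,0,0],
    [0,0,0],
    [0,0,0]
  ],
  "rot": [
    [0,0,0],
    [0,0,0],
    [0,0,0],
    [0,0,0],
    [0,0,0],
    [0,0,0],
    [0,0,0],
    [0,0,0]
  ],
  "grip": [0.55,0.55,0.55,0.55,0.55,0.55,0.55,0.55]
}}

```text
clock: 4.65
position: [546.2, 170.4, 27.3]
tool_rot: [-0.007, -3.141, -0.0]
ft_force: [-3.6, -1.3, 11.0]
gripper_width: 0.549
grasp_force: 6.2
```

```bash
python3 -c "
from cell import order
print(order.job_done())"
```

```text
the job is handed in; nothing more can be done
None
```

I handed the job in at about 4.7 s: one finger holds the short socket's pad down (about 11 N), and the other traps the popped, upright socket in the lane. I moved nothing else on the bench.

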